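Slide a standing shock-absorber cartridge into its rack bay

ROBOT

A 6-joint arm with a two-finger parallel gripper is mounted at the origin on the work surface. World frame = base frame: x ahead of the robot, y to its left, z up, the work surface at z = 0. Lengths are in m, angles in rad, forces in N, time in s.
With the tool pointing down it reaches from about 0.35 to 0.775 m from the base axis. Payload 5.5 kg.
Tool frame: the origin (TCP) lies midway between the tips of the shut fingers; the grasp point (between the pads) lies 19 mm behind it (robot.grip_point_offset is the distance from the TCP to the grasp point, in m); z points along the fingers, y is the direction in which the jaws open and shut (so a half turn about z gives the same grasp; the last joint's range is limited). The gripper opens to 85 mm and grips with 20 to 120 N. Pads are 22 mm wide; open, the fingers measure 114 mm over their backs; the gripper's body (76 mm by 85 mm) begins 54 mm behind the grasp point. The pads swing forward as they close: fully open they stand 13 mm farther back than shut.
Start: joints at [-1.391, 0.313, 0.046, 1.304, 0, 1.431], TCP at [0.181, -0.546, 0.231] pointing down, gripper open.
Joint ranges: [-2.76, 2.76], [-0.86, 1.69], [-1.03, 1.26], [-2.2, 2.34], [-1.47, 1.5], [-3.14, 3.14]. Speed limits (rad/s): [2.57, 2.57, 3.14, 3.14, 3.14, 3.14].

INTERFACE

Orientations are given as a unit quaternion [w, x, y, z].
In Python, from plant import robot gives the robot as it stands. The module is installed in compiled form; this text tells all that it offers.
- The arm moves only by the shell command python3 -m creep 'ROWS' [FORCE]. ROWS is JSON, a list of rows, each a list of 3 entries, a list of its own where there are three numbers: the shift along the tool's x, y, z each as a share of 0.25 m, from -1 to 1, then the turn, a rotation vector about the tool's x, y, z each as a share of 180 degrees, from -1 to 1, then the closure, from 0 (fully open) to 1 (shut). In form: [[[dx, dy, dz], [rx, ry, rz], gripper], ...]. A call has 1 to 10 rows; each row shifts and turns the pose as measured when the row begins, along the tool's axes as they then stand; what a row does not reach is not made up. A row lasts 1/8 s, in which the tool goes at most 62.5 mm and 10.7 degrees, less where a joint would pass 70% of its speed; a pose out of reach is approached as far as the arm can. A call with a number of a shift or a turn outside -1 to 1 is refused whole. A call with a gripper value outside its range is refused whole. The fingers move at their own pace and stop on an object; FORCE is the grip in N (left out, the last holds). Time passes only in rows, so rows that do not move let the fingers close. It gives the time, the measured TCP pose, the force and the opening at its end, in the units of the state.
- robot.read_state(): the state, without advancing time (a new reading comes with each control period).
- robot.grab_frame(name): name is "side" or "top"; returns (picture, depth): 384x512x3 uint8, red, green, blue; 384x512 float32, m along the optical axis (not along the pixel's ray), 0 where there is no reading.
- robot.calibration(name): a dict with "camera_matrix" (3x3 intrinsics, pixels), "R" (3x3) and "t" (3): a world point X has camera coordinates R X + t. Camera axes: x right, y down, z forward; pixel columns grow to the right and rows downward; lengths in m; the calibration is good to about 2 mm. A picture is of the moment at which its call begins. calibration takes no time and is no camera call.
- robot.finish_job(): hands the job in, once; it reports no verdict.
The state is a dict: "clock": time; "q": joint angles; "dq": joint speeds; "effort": joint torques, N m; "tool_pos": TCP position; "tool_rot": TCP orientation; "wrist_force": force on the tool from outside, world axes, zero at the start; "torque": the same for the moment, N m; "width": finger opening in m.
Only numpy, scipy, OpenCV 4.12 (cv2) and the standard library are available. Lean on these libraries where they do the work, as an engineer would, in place of code of your own. Each camera call takes 0.05 s, during which the arm holds its last target.

TASK

Push the shock-absorber cartridge that stands on the open counter into the empty bay of the red rack until it stands upright right at the back of the bay, then leave it. Slide it over the counter with gentle pushes low on its tube, never touching the bright rod; do not grip it, lift it or let it tip. Leave the two cartridges already in the rack and everything else on the counter where they are.

Things in the scene. Friction and masses are not known exactly. Their poses are not given: they have to be found in the camera images.
- cartridge: The one to push, on the open counter outside the rack: dark steel shock-absorber cartridge standing upright: round tube 56 mm diameter, 100 mm high, flat foot; on it, centred, a bright rod; 220 mm high over all, 0.4 to 0.9 kg; origin at centre of underside, z up. Friction on the counter 0.5 to 0.7: pushed below about 35 mm it slides, clearly higher it tips.
- cartridge_rod: the bright rod of that cartridge (fixed to it): 16 mm thick with a 26 mm end cap, from 100 to 220 mm above the counter; origin at the rod's foot on the tube's top, on the axis. Not to be touched
- rack: red sheet-metal rack fixed on the counter: 3 bays along its y, 94 mm apart, each 88 mm wide, 85 mm deep inside, open on top and in front (its -x side, which faces the robot's right), without floor: things slide in on the counter itself. Partitions 6 mm thick, 45 mm high; back wall 65 mm high. Origin at counter level, middle of middle bay; back wall's inner face at x = +42.5 mm, front edges at -42.5 mm
- bay_card: paper stock card 50 x 70 mm, 0.6 mm thick, fixed on the counter in the only empty bay; it does not hinder sliding. Origin on the bay's centre line at counter level, 31 mm in front of the back wall's inner face, 54 mm behind the front edges: a cartridge centred on it is 3 mm clear of the back wall. Its x points straight into the bay, y along the rack
- stock_a: bystander, loose, in an occupied bay: dark steel shock-absorber cartridge standing upright: round tube 56 mm diameter, 100 mm high, flat foot; on it, centred, a bright rod; 220 mm high over all, 0.4 to 0.9 kg; origin at centre of underside, z up.
- stock_b: bystander, loose, in an occupied bay: dark steel shock-absorber cartridge standing upright: round tube 56 mm diameter, 100 mm high, flat foot; on it, centred, a bright rod; 220 mm high over all, 0.4 to 0.9 kg; origin at centre of underside, z up.
- carton: bystander, loose: plain brown cardboard carton, 70 x 100 x 45 mm high; origin at the centre of its underside
- bearing: bystander, loose: steel bearing ring lying flat, outer diameter 72 mm, 20 mm high; origin at the centre of its underside
- spray_can: bystander, loose: closed can, 52 mm diameter, 160 mm high; origin at the centre of its underside
- oil_filter: bystander, loose: white round oil filter, 76 mm diameter, 84 mm high; origin at the centre of its underside
- brake_disc: bystander, loose: steel brake disc lying flat, 220 mm diameter, 36 mm high (3 kg); origin at the centre of its underside
- mug: bystander, loose: white mug, 80 mm diameter, 95 mm high, handle towards its +y; origin at the centre of its underside
- screwdriver: bystander, loose: screwdriver lying on the counter along its x axis, handle to -x; origin at the centre of its underside
There are look-alikes about, which are no part of the job. Leave any pink or purple look-alike of the cartridge alone.

How it is judged:
By the outcome, as a careful person would: the job done as asked, in the order asked, and still so for the second after the job is handed in, with the robot touching nothing.
It also fails if it takes over 61 s, if anything falls off the work surface, if the arm or the gripper's body presses on something with over 40 N, if the wrist force passes 120 N, or if a joint passes its speed limit or range.

## Working session

There is one attempt and no reset: what is moved stays moved. The work goes in short steps, Python scripts to look and compute and a shell command to move; the robot and the scene stay as the last step left them, time stands still between calls to the robot, and variables do not carry over. Pictures are saved under pics/ and viewed, and the job is handed in when it is done.

```bash
mkdir -p pics
cat > h.py <<'E'
import numpy as np,cv2
from plant import robot
def grab(n):
    p,d=robot.grab_frame(n); np.savez(f'last_{n}.npz',p=p,d=d); return p,d
def save(p,f): cv2.imwrite(f'pics/{f}.png',cv2.cvtColor(p,cv2.COLOR_RGB2BGR))
def world(n,u,v,d):
    c=robot.calibration(n);K=c['camera_matrix'];x=np.linalg.inv(K)@[u,v,1]*d
    return np.array(c['R']).T@(x-c['t'])
def ray(n,u,v,z):
    c=robot.calibration(n);R=np.array(c['R']);o=-R.T@c['t'];r=R.T@(np.linalg.inv(c['camera_matrix'])@[u,v,1])
    return o+r*(z-o[2])/r[2]
def proj(n,X):
    c=robot.calibration(n);x=np.array(c['camera_matrix'])@(np.array(c['R'])@X+c['t']);return x[:2]/x[2]
E
python3 - <<'E'
from h import *
print(robot.read_state())
for n in('side','top'):
    p,d=grab(n);save(p,n+'0'); c=robot.calibration(n);print(n,-np.array(c['R']).T@c['t'],c['R'])
E
```

```text
{'clock': 0.0, 'q': array([-1.39060783e+00,  3.14007971e-01,  4.49321088e-02,  1.30360257e+00,
        5.66736075e-06,  1.43120756e+00]), 'dq': array([ 1.77984260e-04,  1.38440010e-06, -1.91308900e-03,  9.65372366e-04,
       -2.91815696e-04,  3.87598860e-04]), 'effort': array([ 2.74124768e-04, -4.80630291e+01,  2.98532224e+01,  1.96036912e-02,
       -4.27125599e-05,  6.78099369e-06]), 'tool_pos': array([ 0.18065601, -0.54531964,  0.23038541]), 'tool_rot': array([-9.40915934e-04,  9.87244583e-01,  1.59208190e-01, -1.62688273e-05]), 'wrist_force': array([0.49434501, 0.41863516, 0.40179333]), 'torque': array([ 0.03871371, -0.08783935, -0.00042488]), 'width': 0.08542780028337725}
side [-0.08318607  0.77973342  1.21207708] [[-7.89987373e-01 -6.13123111e-01 -2.73125950e-05]
 [-4.50864624e-01  5.80953258e-01 -6.77653601e-01]
 [ 4.15500951e-01 -5.35325474e-01 -7.35381259e-01]]
top [ 0.38853818 -0.0422386   1.25342863] [[ 0.01580079 -0.99982946 -0.0095593 ]
 [-0.99269831 -0.01454323 -0.1197437 ]
 [ 0.11958426  0.01138155 -0.99275882]]
```

View pics/side0.png

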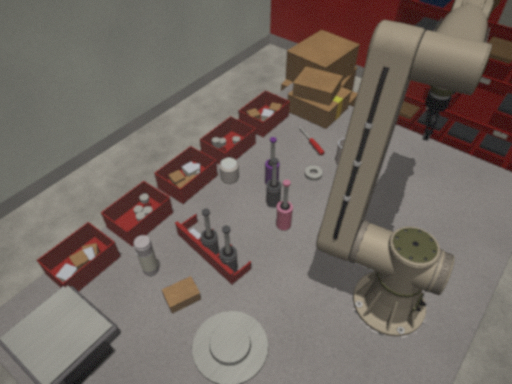

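View pics/top0.png

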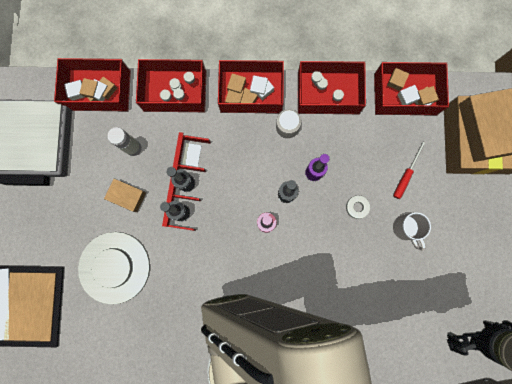

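Run:
```python
from h import *
z=np.load('last_top.npz');p,d=z['p'],z['d']
save(cv2.resize(p[120:240,150:350],None,fx=4,fy=4,interpolation=cv2.INTER_CUBIC),'crop1')
z=np.load('last_side.npz');p=z['p']
save(cv2.resize(p[130:290,170:330],None,fx=3.7,fy=3.7,interpolation=cv2.INTER_CUBIC),'crop2')
```

```text
(no output)
```

View pics/crop1.png

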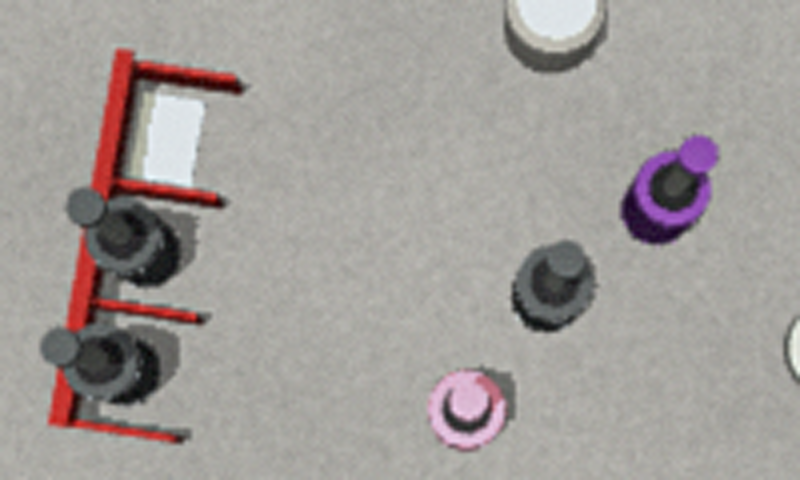

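View pics/crop2.png

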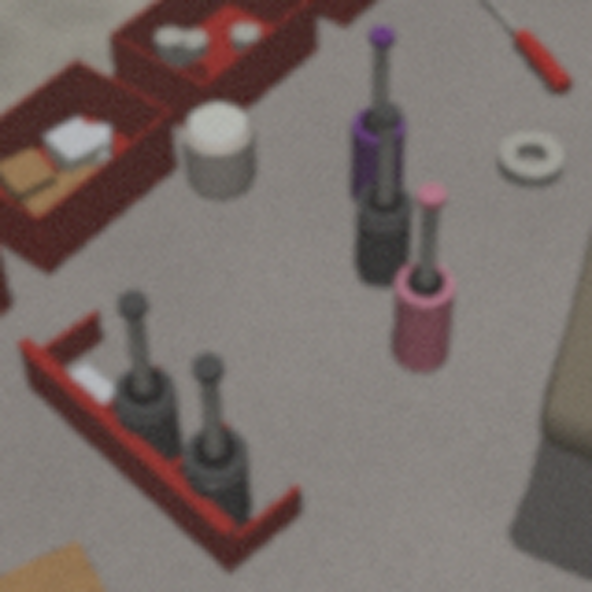

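Candidates in the top image are dark steel (288,190), pink (267,222) and purple (317,167), plus two dark ones already in the rack at (178,180) and (174,210). The dark one at (288,190) is the cartridge, since it is dark steel and on the open counter; the crops confirm this. The empty bay with its white card is at (192,153). Now I'll measure.

```bash
cat >> h.py <<'E'
def cloud(n):
    z=np.load(f'last_{n}.npz');p,d=z['p'],z['d'].astype(float)
    c=robot.calibration(n);K=np.array(c['camera_matrix']);v,u=np.mgrid[:384,:512]
    X=np.stack([(u-K[0,2])/K[0,0]*d,(v-K[1,2])/K[1,1]*d,d],-1)
    return p,d,(X-np.array(c['t']))@np.array(c['R'])
def tubetop(W,d,c,r=.05,lo=.09,hi=.108):
    m=(d>0)&(abs(W[...,2]-.1)<.012)&(np.hypot(W[...,0]-c[0],W[...,1]-c[1])<r)
    q=W[m]; 
    (x,y),R=cv2.minEnclosingCircle(q[:,:2].astype(np.float32)); return q.mean(0),(x,y),R,len(q)
E
python3 - <<'E'
from h import *
p,d,W=cloud('top')
for nm,u,v in (('cart',288,191),('pink',267,222),('purple',316,168),('sa',181,180),('sb',177,211)):
    c=ray('top',u,v,.1); print(nm,c.round(3),tubetop(W,d,c),tubetop(W,d,c,.045))
for nm,u,v in (('filter',288,121),('bearing',358,207),('can',118,135)):
    print(nm,W[v,u],d[v,u])
hsv=cv2.cvtColor(p,cv2.COLOR_RGB2HSV)
# card: white pixels
w=(p.min(-1)>175); w[:, :178]=0; w[:,206:]=0; w[:138]=0; w[172:]=0
ys,xs=np.nonzero(w); print('card n',len(xs)); 
if len(xs):
    r=cv2.minAreaRect(np.stack([xs,ys],1).astype(np.float32)); print(r)
    print([ray('top',*b,.0006).round(4) for b in cv2.boxPoints(r)])
# rack pixel features (crop coords/4 + offset) partition front ends, z=.045; back wall top z=.065
f=lambda a,b:(150+(a+.5)/4-.5,120+(b+.5)/4-.5)
for nm,a,b,z in(('part top front',241,81,.045),('p2 front',222,199,.045),('p3',205,318,.045),('p4',183,435,.045),('back tl',116,50,.065),('back tr',133,52,.065),('back bl',50,423,.065),('back br',72,423,.065)):
    print(nm,ray('top',*f(a,b),z).round(4))
m=(hsv[...,1]>150)&(d>0); m[:125]=0;m[235:]=0;m[:,:155]=0;m[:,215:]=0
q=W[m&(abs(W[...,2]-.065)<.008)];print('back',len(q)); r=cv2.minAreaRect(q[:,:2].astype(np.float32));print(r,cv2.boxPoints(r))
E
```

```text
cart [ 0.534 -0.115  0.1  ] (array([ 0.53115197, -0.11306974,  0.10006857]), (0.5363156199455261, -0.11611311882734299), 0.027964865788817406, 210) (array([ 0.53115197, -0.11306974,  0.10006857]), (0.5363156199455261, -0.11611311882734299), 0.027964865788817406, 210)
pink [ 0.443 -0.055  0.1  ] (array([ 0.44076223, -0.05244725,  0.09988915]), (0.4434121251106262, -0.0532284714281559), 0.028160959482192993, 216) (array([ 0.44076223, -0.05244725,  0.09988915]), (0.4434121251106262, -0.0532284714281559), 0.028160959482192993, 216)
purple [ 0.603 -0.197  0.1  ] (array([ 0.60295247, -0.1996616 ,  0.09968045]), (0.6070317029953003, -0.20184551179409027), 0.028445035219192505, 234) (array([ 0.60295247, -0.1996616 ,  0.09968045]), (0.6070317029953003, -0.20184551179409027), 0.028445035219192505, 234)
sa [0.561 0.198 0.1  ] (array([0.56405631, 0.19667466, 0.10003129]), (0.566482663154602, 0.2000357061624527), 0.02847568318247795, 236) (array([0.56405631, 0.19667466, 0.10003129]), (0.566482663154602, 0.2000357061624527), 0.02847568318247795, 236)
sb [0.47  0.206 0.1  ] (array([0.47218911, 0.20
[... 439 characters left out ...]
1455078), (13.595294952392578, 22.092355728149414), 10.30484676361084)
[array([6.285e-01, 2.120e-01, 6.000e-04]), array([6.997e-01, 2.020e-01, 6.000e-04]), array([6.923e-01, 1.587e-01, 6.000e-04]), array([6.213e-01, 1.690e-01, 6.000e-04])]
part top front [0.6967 0.1245 0.045 ]
p2 front [0.6037 0.1363 0.045 ]
p3 [0.5117 0.1463 0.045 ]
p4 [0.4227 0.16   0.045 ]
back tl [0.7145 0.2182 0.065 ]
back tr [0.7131 0.2051 0.065 ]
back bl [0.4294 0.256  0.065 ]
back br [0.4297 0.2396 0.065 ]
back 298
((0.5708637833595276, 0.2307441383600235), (0.01520052645355463, 0.28505849838256836), 81.9150619506836) [[0.42868224 0.24326485]
 [0.7109075  0.20317397]
 [0.71304536 0.21822342]
 [0.43082005 0.2583143 ]]
```

Run:
```python
from h import *
z=np.load('last_top.npz');p=z['p']
save(cv2.resize(p[125:175,170:220],None,fx=11,fy=11,interpolation=cv2.INTER_NEAREST),'crop3')
```

```text
(no output)
```

View pics/crop3.png

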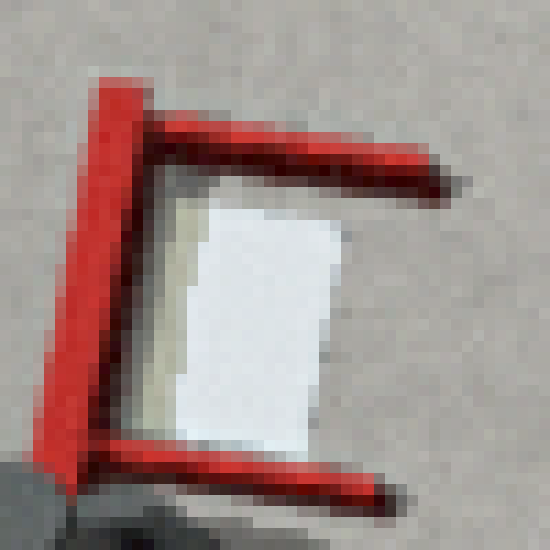

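Run:
```python
from h import *
A=[]
for n in('top','side'):
    p,d,W=cloud(n); 
    m=(d>0)&(W[...,2]>.12)&(W[...,0]<.4)&(W[...,0]>-.2)&(W[...,1]<.15)&(W[...,1]>-.75)
    A.append(W[m])
q=np.concatenate(A)
q1=-1.391
# arm plane coords: r along TCP azimuth
a=np.arctan2(-.5453,.1807); r=q[:,0]*np.cos(a)+q[:,1]*np.sin(a); s=-q[:,0]*np.sin(a)+q[:,1]*np.cos(a)
im=np.full((500,560,3),255,np.uint8)
for arr,off in((r,0),):
  for x,z,l in zip(r,q[:,2],s):
    u=int((x+.25)*500);v=int(480-z*500)
    if 0<=u<560 and 0<=v<500: 
        k=int(np.clip((l+.2)/.4,0,1)*255); im[v,u]=(k,0,255-k)
for k in range(0,10): cv2.putText(im,f'{k/10}',(0,480-k*50),0,.35,(0,0,0)); cv2.putText(im,f'{k/10-.2:.1f}',(25+k*50,495),0,.35,(0,0,0))
save(im,'arm')
```

```text
(no output)
```

View pics/arm.png

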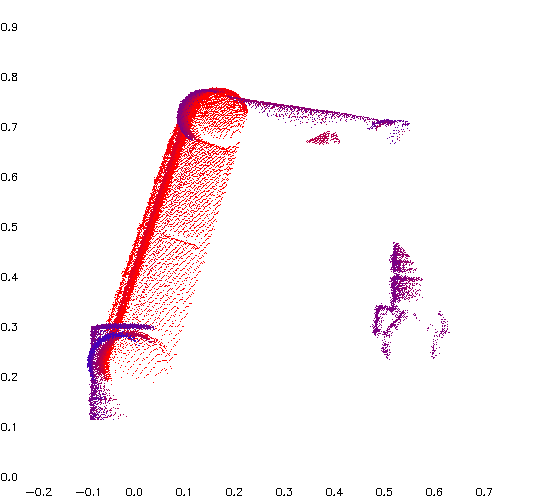

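```bash
cat >> h.py <<'E'
from scipy.spatial.transform import Rotation as Ro
def goalR(f,th):
    f=np.array([f[0],f[1],0.]);f/=np.linalg.norm(f);u=np.array([0,0,1.]);t=np.radians(th)
    x=np.cos(t)*f+np.sin(t)*u;z=np.sin(t)*f-np.cos(t)*u
    return Ro.from_matrix(np.stack([x,np.cross(z,x),z],1))
def plan(p,f,th,n,cl):
    s=robot.read_state();w=s['tool_rot'];R0=Ro.from_quat([w[1],w[2],w[3],w[0]]);p0=s['tool_pos'];G=goalR(f,th)
    rv=(R0.inv()*G).as_rotvec();rows=[]
    d=(np.array(p)-p0)/n
    print('dist',np.linalg.norm(d)*n,'turn',np.degrees(np.linalg.norm(rv)))
    for i in range(n):
        Ri=R0*Ro.from_rotvec(rv*i/n);rows.append([[round(float(k),3) for k in Ri.inv().apply(d)/.25],[round(float(k),4) for k in rv/n/np.pi],cl])
    print(str(rows).replace(' ',''))
C=np.array([.5363,-.1161]);card=np.array([.660,.185]);n8=np.array([.1407,.990]);P1=card-.12*n8;f1=(P1-C)/np.linalg.norm(P1-C)
E
python3 - <<'E'
from h import *
g=C-.11*f1
print(f1,g); plan([*g,.2],f1,40,20,.5)
p,d,W=cloud('top'); print(W[225,405],W[228,422])
E
```

```text
[0.50554507 0.8628002 ] [ 0.48069004 -0.21100802]
dist 0.4502994528911435 turn 56.8544822260994
[[[0.078,-0.045,0.006],[0.004,0.0106,-0.011],0.5],[[0.079,-0.042,0.009],[0.004,0.0106,-0.011],0.5],[[0.08,-0.039,0.013],[0.004,0.0106,-0.011],0.5],[[0.081,-0.036,0.016],[0.004,0.0106,-0.011],0.5],[[0.082,-0.033,0.019],[0.004,0.0106,-0.011],0.5],[[0.082,-0.03,0.022],[0.004,0.0106,-0.011],0.5],[[0.082,-0.027,0.025],[0.004,0.0106,-0.011],0.5],[[0.082,-0.024,0.028],[0.004,0.0106,-0.011],0.5],[[0.082,-0.02,0.031],[0.004,0.0106,-0.011],0.5],[[0.082,-0.017,0.034],[0.004,0.0106,-0.011],0.5],[[0.081,-0.014,0.037],[0.004,0.0106,-0.011],0.5],[[0.08,-0.011,0.04],[0.004,0.0106,-0.011],0.5],[[0.079,-0.007,0.043],[0.004,0.0106,-0.011],0.5],[[0.078,-0.004,0.045],[0.004,0.0106,-0.011],0.5],[[0.076,-0.001,0.048],[0.004,0.0106,-0.011],0.5],[[0.075,0.002,0.05],[0.004,0.0106,-0.011],0.5],[[0.073,0.006,0.053],[0.004,0.0106,-0.011],0.5],[[0.071,0.009,0.055],[0.004,0.0106,-0.011],0.5],[[0.069,0.012,0.057],[0.004,0.0106,-0.011],0.5],[[0.066,0.015,0.059],[0.004,0.0106,-0.011],0.5]]
[ 0.44451666 -0.48644076  0.00124835] [ 0.43466506 -0.52480729  0.03677226]
```

```bash
python3 -m creep '[[[0.08,-0.045,0.006],[0.004,0.011,-0.011],0.5],[[0.08,-0.042,0.01],[0.004,0.011,-0.011],0.5],[[0.08,-0.04,0.013],[0.004,0.011,-0.011],0.5],[[0.08,-0.036,0.016],[0.004,0.011,-0.011],0.5],[[0.08,-0.033,0.02],[0.004,0.011,-0.011],0.5],[[0.08,-0.03,0.022],[0.004,0.011,-0.011],0.5],[[0.08,-0.027,0.025],[0.004,0.011,-0.011],0.5],[[0.08,-0.024,0.028],[0.004,0.011,-0.011],0.5],[[0.08,-0.02,0.031],[0.004,0.011,-0.011],0.5],[[0.08,-0.017,0.034],[0.004,0.011,-0.011],0.5]]'
python3 - <<'E'
from h import *
g=C-.11*f1
plan([*g,.2],f1,40,10,.5); print(robot.read_state()['q'])
E
```

```text
clock: 1.35
tool_pos: [0.3369, -0.3645, 0.2166]
tool_rot: [-0.096, 0.922, 0.334, 0.17]
wrist_force: [0.7, -0.7, -0.9]
width: 0.0427
dist 0.21099420367869912 turn 25.871508279673282
[[[0.075,-0.009,0.038],[0.0038,0.0094,-0.0102],0.5],[[0.074,-0.006,0.041],[0.0038,0.0094,-0.0102],0.5],[[0.073,-0.003,0.043],[0.0038,0.0094,-0.0102],0.5],[[0.071,-0.0,0.045],[0.0038,0.0094,-0.0102],0.5],[[0.07,0.002,0.047],[0.0038,0.0094,-0.0102],0.5],[[0.068,0.005,0.049],[0.0038,0.0094,-0.0102],0.5],[[0.067,0.008,0.051],[0.0038,0.0094,-0.0102],0.5],[[0.065,0.011,0.053],[0.0038,0.0094,-0.0102],0.5],[[0.063,0.013,0.055],[0.0038,0.0094,-0.0102],0.5],[[0.061,0.016,0.056],[0.0038,0.0094,-0.0102],0.5]]
[-1.19937013  0.27771997 -0.10204351  1.38415046  0.34530766  1.21444022]
```

```bash
python3 -m creep '[[[0.075,-0.009,0.038],[0.004,0.01,-0.01],0.5],[[0.074,-0.006,0.041],[0.004,0.01,-0.01],0.5],[[0.073,-0.003,0.043],[0.004,0.01,-0.01],0.5],[[0.071,0,0.045],[0.004,0.01,-0.01],0.5],[[0.07,0.002,0.047],[0.004,0.01,-0.01],0.5],[[0.068,0.005,0.049],[0.004,0.01,-0.01],0.5],[[0.067,0.008,0.051],[0.004,0.01,-0.01],0.5],[[0.065,0.011,0.053],[0.004,0.01,-0.01],0.5],[[0.063,0.013,0.055],[0.004,0.01,-0.01],0.5],[[0.061,0.016,0.056],[0.004,0.01,-0.01],0.5]]'
python3 - <<'E'
from h import *
g=C-.11*f1
plan([*g,.016],f1,40,10,.5); print(robot.read_state()['q'])
for n in('top','side'):
    p,d=grab(n);save(p,n+'1')
E
```

```text
clock: 2.6
tool_pos: [0.4897, -0.1985, 0.203]
tool_rot: [-0.182, 0.804, 0.472, 0.312]
wrist_force: [-0.7, 0.2, -0.2]
width: 0.0424
dist 0.18759600070695523 turn 2.6679872526581114
[[[-0.055,-0.001,0.051],[-0.0004,-0.0013,0.0005],0.5],[[-0.055,-0.001,0.051],[-0.0004,-0.0013,0.0005],0.5],[[-0.055,-0.001,0.052],[-0.0004,-0.0013,0.0005],0.5],[[-0.054,-0.001,0.052],[-0.0004,-0.0013,0.0005],0.5],[[-0.054,-0.001,0.052],[-0.0004,-0.0013,0.0005],0.5],[[-0.054,-0.001,0.052],[-0.0004,-0.0013,0.0005],0.5],[[-0.054,-0.001,0.052],[-0.0004,-0.0013,0.0005],0.5],[[-0.053,-0.001,0.053],[-0.0004,-0.0013,0.0005],0.5],[[-0.053,-0.001,0.053],[-0.0004,-0.0013,0.0005],0.5],[[-0.053,-0.001,0.053],[-0.0004,-0.0013,0.0005],0.5]]
[-0.91340095  0.39439876 -0.1246446   1.39385785  0.66973166  1.04584589]
```

View pics/top1.png

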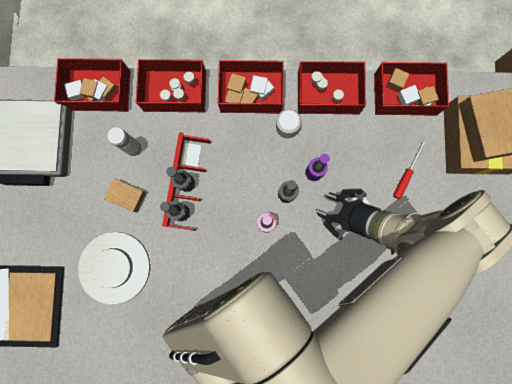

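View pics/side1.png

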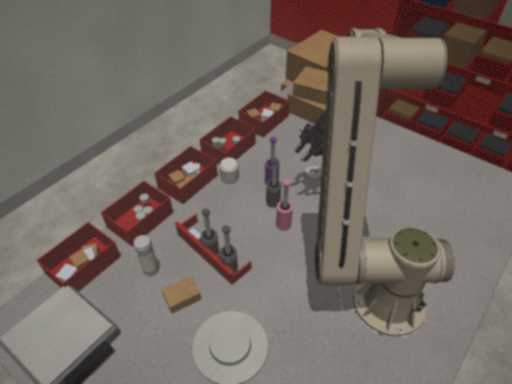

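The fingers (top image, 325,207) are lined up behind the cartridge and the line is clear. Next I'll descend.

```bash
python3 -m creep '[[[-0.06,-0.001,0.056],[0,-0.0013,0.0005],0.5],[[-0.06,-0.001,0.056],[0,-0.0013,0.0005],0.5],[[-0.06,-0.001,0.056],[0,-0.0013,0.0005],0.5],[[-0.06,-0.001,0.056],[0,-0.0013,0.0005],0.5],[[-0.06,-0.001,0.056],[0,-0.0013,0.0005],0.5],[[-0.06,-0.001,0.056],[0,-0.0013,0.0005],0.5],[[-0.055,-0.001,0.055],[0,-0.0013,0.0005],0.5],[[-0.04,0,0.04],[0,-0.0013,0.0005],0.5],[[-0.02,0,0.02],[0,-0.0013,0.0005],0.5],[[0,0,0],[0,0,0],0.5]]'
python3 - <<'E'
from h import *
g=C-.11*f1
plan([*g,.015],f1,40,3,.5); s=robot.read_state();print(s['tool_pos'],s['q'])
p,d=grab('top');save(cv2.resize(p[130:250,240:400],None,fx=5,fy=5,interpolation=cv2.INTER_CUBIC),'top2')
p,d=grab('side');save(cv2.resize(p[130:250,230:350],None,fx=5,fy=5,interpolation=cv2.INTER_CUBIC),'side2')
E
```

```text
clock: 3.95
tool_pos: [0.4825, -0.2115, 0.0353]
tool_rot: [-0.174, 0.813, 0.471, 0.296]
wrist_force: [0.1, 1.0, -0.6]
width: 0.0427
dist 0.020418882695414982 turn 0.6971027472575891
[[[-0.018,-0.002,0.02],[-0.0011,-0.0002,0.0007],0.5],[[-0.018,-0.002,0.02],[-0.0011,-0.0002,0.0007],0.5],[[-0.018,-0.002,0.02],[-0.0011,-0.0002,0.0007],0.5]]
[ 0.48252583 -0.21145013  0.03533138] [-0.92362017  0.5553071  -0.30991277  1.02908666  0.63248372  1.06031038]
```

View pics/top2.png

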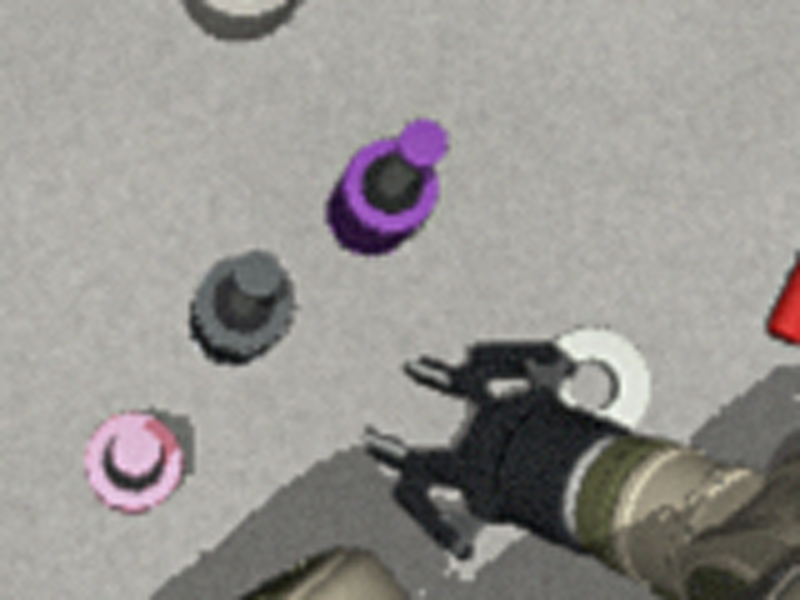

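View pics/side2.png

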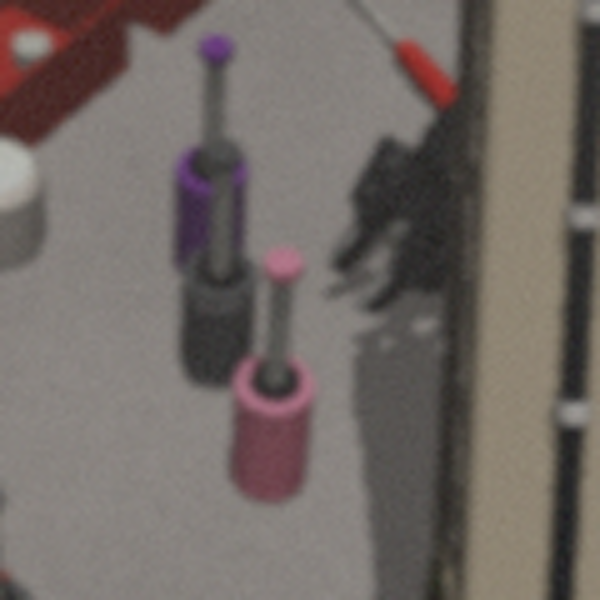

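```bash
python3 -m creep '[[[-0.02,-0.003,0.02],[-0.001,0,0.001],0.5],[[-0.018,-0.002,0.02],[-0.001,0,0.001],0.5],[[-0.01,0,0.014],[0,0,0.001],0.5],[[0,0,0],[0,0,0],0.5]]'
python3 - <<'E'
from h import *
plan([*(C-.05*f1),.015],f1,40,8,.5)
E
```

```text
clock: 4.55
tool_pos: [0.4818, -0.212, 0.0175]
tool_rot: [-0.171, 0.815, 0.467, 0.297]
wrist_force: [-0.1, -0.1, 0.3]
width: 0.0432
dist 0.06036044153731375 turn 0.13427422275849984
[[[0.022,-0.001,0.02],[-0.0001,-0.0,-0.0001],0.5],[[0.022,-0.001,0.02],[-0.0001,-0.0,-0.0001],0.5],[[0.022,-0.001,0.02],[-0.0001,-0.0,-0.0001],0.5],[[0.022,-0.001,0.02],[-0.0001,-0.0,-0.0001],0.5],[[0.022,-0.001,0.02],[-0.0001,-0.0,-0.0001],0.5],[[0.022,-0.001,0.02],[-0.0001,-0.0,-0.0001],0.5],[[0.022,-0.001,0.02],[-0.0001,-0.0,-0.0001],0.5],[[0.022,-0.001,0.02],[-0.0001,-0.0,-0.0001],0.5]]
```

```bash
python3 -m creep '[[[0.022,-0.001,0.02],[0,0,0],0.5],[[0.022,-0.001,0.02],[0,0,0],0.5],[[0.022,-0.001,0.02],[0,0,0],0.5],[[0.022,-0.001,0.02],[0,0,0],0.5],[[0.022,-0.001,0.02],[0,0,0],0.5],[[0.022,-0.001,0.02],[0,0,0],0.5],[[0.022,-0.001,0.02],[0,0,0],0.5],[[0.016,-0.001,0.015],[0,0,0],0.5],[[0.012,0,0.01],[0,0,0],0.5]]'
python3 - <<'E'
from h import *
s=robot.read_state();print(s['tool_pos'],(C-s['tool_pos'][:2])@f1)
plan([*(C-.03*f1),.016],f1,40,8,.5)
p,d=grab('top');save(cv2.resize(p[130:250,220:380],None,fx=5,fy=5,interpolation=cv2.INTER_CUBIC),'top3')
p,d,W=cloud('top');print(tubetop(W,d,C))
E
```

```text
clock: 5.68
tool_pos: [0.5134, -0.1538, 0.0155]
tool_rot: [-0.171, 0.815, 0.467, 0.297]
wrist_force: [0.6, 0.3, 0.4]
width: 0.0424
[ 0.51339765 -0.15377748  0.01554142] 0.0440863052148267
dist 0.014111765435668194 turn 0.11398779249299372
[[[0.006,0.0,0.004],[-0.0001,-0.0,-0.0],0.5],[[0.006,0.0,0.004],[-0.0001,-0.0,-0.0],0.5],[[0.006,0.0,0.004],[-0.0001,-0.0,-0.0],0.5],[[0.006,0.0,0.004],[-0.0001,-0.0,-0.0],0.5],[[0.006,0.0,0.004],[-0.0001,-0.0,-0.0],0.5],[[0.006,0.0,0.004],[-0.0001,-0.0,-0.0],0.5],[[0.006,0.0,0.004],[-0.0001,-0.0,-0.0],0.5],[[0.006,0.0,0.004],[-0.0001,-0.0,-0.0],0.5]]
(array([ 0.53124286, -0.11305664,  0.10023818]), (0.536521315574646, -0.11611844599246979), 0.02804148755967617, 210)
```

View pics/top3.png

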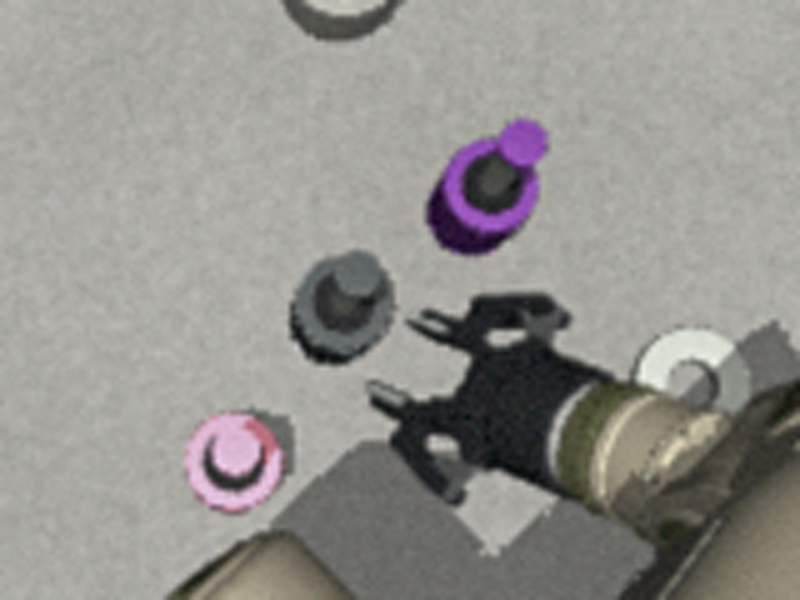

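```bash
python3 -m creep '[[[0.015,0,0.013],[0,0,0],0.5],[[0.015,0,0.013],[0,0,0],0.5],[[0.015,0,0.013],[0,0,0],0.5],[[0.015,0,0.013],[0,0,0],0.5],[[0.015,0,0.013],[0,0,0],0.5],[[0.015,0,0.013],[0,0,0],0.5],[[0.015,0,0.013],[0,0,0],0.5],[[0.015,0,0.013],[0,0,0],0.5]]'
python3 - <<'E'
from h import *
p,d=grab('top');save(cv2.resize(p[120:240,220:380],None,fx=5,fy=5,interpolation=cv2.INTER_CUBIC),'top4')
s=robot.read_state();print(s['tool_pos'],(C-s['tool_pos'][:2])@f1,s['wrist_force'])
p,d,W=cloud('top');print(tubetop(W,d,C+.01*f1))
p,d=grab('side');save(cv2.resize(p[110:230,220:340],None,fx=5,fy=5,interpolation=cv2.INTER_CUBIC),'side4')
E
```

```text
clock: 6.72
tool_pos: [0.535, -0.1208, 0.015]
tool_rot: [-0.168, 0.816, 0.467, 0.296]
wrist_force: [-4.0, -5.4, 2.2]
width: 0.0426
[ 0.53515957 -0.12020813  0.0151427 ] 0.004121038079192282 [-1.70410299 -4.39992157  1.30476863]
(array([ 0.54073412, -0.09856057,  0.09968456]), (0.5462185144424438, -0.1008354052901268), 0.027964118868112564, 210)
```

View pics/top4.png

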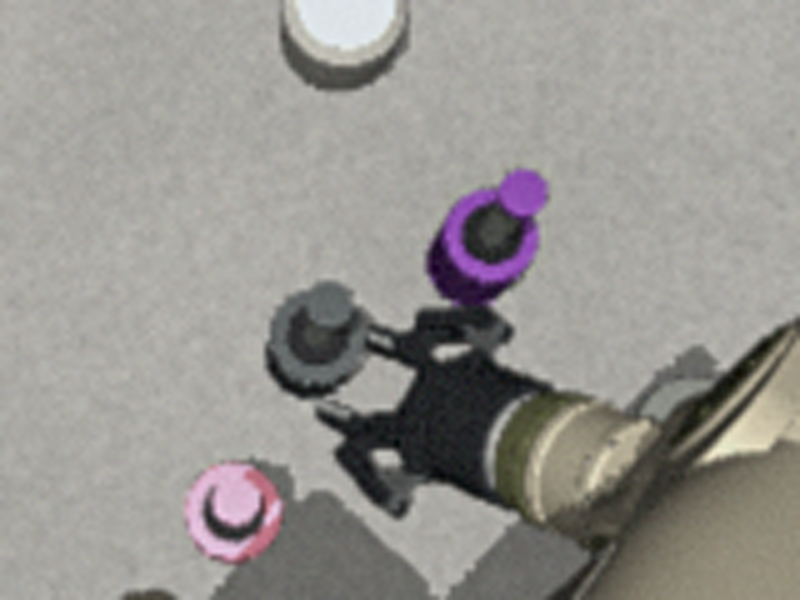

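View pics/side4.png

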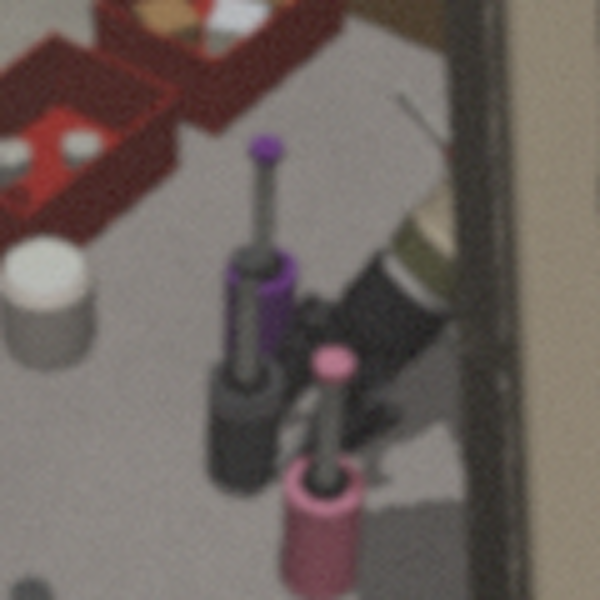

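```bash
python3 -m creep '[[[0.015,0,0.013],[0,0,0],0.5],[[0.018,0,0.015],[0,0,0],0.5],[[0.02,0,0.017],[0,0,0],0.5],[[0.022,0,0.018],[0,0,0],0.5],[[0.022,0,0.018],[0,0,0],0.5],[[0.022,0,0.018],[0,0,0],0.5],[[0.022,0,0.018],[0,0,0],0.5],[[0.022,0,0.018],[0,0,0],0.5],[[0.02,0,0.017],[0,0,0],0.5],[[0.015,0,0.013],[0,0,0],0.5]]'
cat >> h.py <<'E'
def look(tag,guess,u0,v0):
    p,d=grab('top');save(cv2.resize(p[v0:v0+120,u0:u0+160],None,fx=5,fy=5,interpolation=cv2.INTER_CUBIC),tag)
    s=robot.read_state();p,d,W=cloud('top');t=tubetop(W,d,guess);c=np.array(t[1]);r=c-s['tool_pos'][:2]
    w=s['tool_rot'];X=Ro.from_quat([w[1],w[2],w[3],w[0]]).as_matrix();f=X[:2,0]/np.linalg.norm(X[:2,0])
    print('tcp',s['tool_pos'].round(4),'cart',c.round(4),'R',round(t[2],4),t[3],'fwd',f.round(3),'tilt',np.degrees(np.arcsin(X[2,0])).round(1),'roll',X[2,1].round(3),'rel fwd',(r@f).round(4),'right',(r@[f[1],-f[0]]).round(4))
    print('to card: depth',((card-c)@n8).round(4),'lat(right+)',((c-card)@[n8[1],-n8[0]]).round(4),'heading off',np.degrees(np.arctan2(f[0],f[1])-np.arctan2(*n8)).round(1))
E
python3 - <<'E'
from h import *
look('top5',robot.read_state()['tool_pos'][:2]+.022*f1,180,110)
E
```

```text
clock: 8.07
tool_pos: [0.5682, -0.0684, 0.015]
tool_rot: [-0.166, 0.819, 0.465, 0.294]
wrist_force: [-3.8, -5.8, 3.6]
width: 0.0425
tcp [ 0.5684 -0.0679  0.0151] cart [ 0.58   -0.0486] R 0.0282 214 fwd [0.51 0.86] tilt 39.4 roll 0.002 rel fwd 0.0225 right 0.0001
to card: depth 0.2425 lat(right+) -0.0464 heading off 22.6
```

View pics/top5.png

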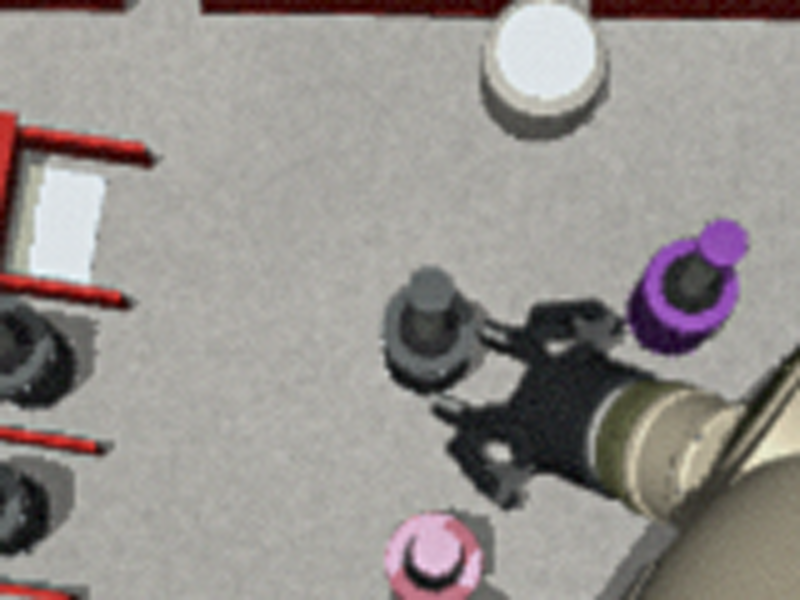

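```bash
python3 -m creep '[[[0.015,0,0.013],[0,0,0],0.5],[[0.018,0,0.015],[0,0,0],0.5],[[0.02,0,0.017],[0,0,0],0.5],[[0.022,0,0.018],[0,0,0],0.5],[[0.022,0,0.018],[0,0,0],0.5],[[0.022,0,0.018],[0,0,0],0.5],[[0.022,0,0.018],[0,0,0],0.5],[[0.022,0,0.018],[0,0,0],0.5],[[0.022,0,0.018],[0,0,0],0.5],[[0.02,0,0.017],[0,0,0],0.5]]'
python3 - <<'E'
from h import *
look('top6',robot.read_state()['tool_pos'][:2]+.022*f1,160,100)
E
```

```text
clock: 9.38
tool_pos: [0.6021, -0.0145, 0.0149]
tool_rot: [-0.164, 0.821, 0.462, 0.292]
wrist_force: [-4.1, -4.6, 4.9]
width: 0.0428
tcp [ 0.6025 -0.014   0.015 ] cart [0.6135 0.0048] R 0.0281 220 fwd [0.517 0.856] tilt 39.1 roll 0.001 rel fwd 0.0218 right -0.0003
to card: depth 0.1849 lat(right+) -0.0207 heading off 23.1
```

View pics/top6.png

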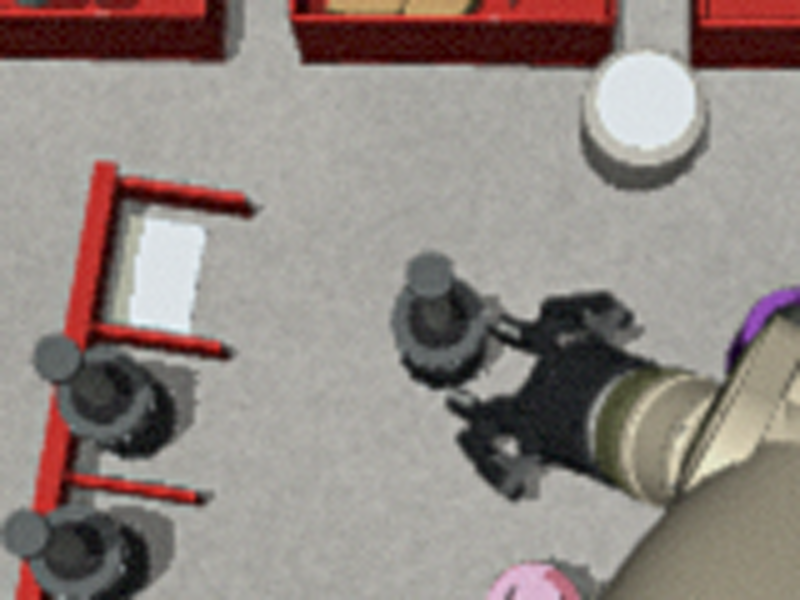

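```bash
python3 -m creep '[[[0.018,0,0.014],[0,0,0],0.5],[[0.02,0,0.016],[0,0,0],0.5],[[0.022,0,0.018],[0,0,0],0.5],[[0.022,0,0.018],[0,0,0],0.5],[[0.022,0,0.018],[0,0,0],0.5],[[0.02,0,0.016],[0,0,0],0.5],[[0.016,0,0.013],[0,0,0],0.5]]'
python3 - <<'E'
from h import *
look('top7',robot.read_state()['tool_pos'][:2]+.022*f1,160,100)
E
```

```text
clock: 10.3
tool_pos: [0.6245, 0.0219, 0.0149]
tool_rot: [-0.163, 0.823, 0.46, 0.29]
wrist_force: [-2.9, -5.8, 3.1]
width: 0.0428
tcp [0.6247 0.0224 0.015 ] cart [0.6366 0.0417] R 0.0284 226 fwd [0.523 0.852] tilt 38.9 roll -0.001 rel fwd 0.0227 right 0.0
to card: depth 0.1451 lat(right+) -0.003 heading off 23.4
```

```bash
cat >> h.py <<'E'
def arc(dl,n,rel,hk,lat0,tilt):
    """cart depths from now: list; rel = tcp behind cart"""
    s=robot.read_state();w=s['tool_rot'];R=Ro.from_quat([w[1],w[2],w[3],w[0]]);p=s['tool_pos'].copy()
    e=np.array([n8[1],-n8[0]]);a0=np.arctan2(*n8)
    ds=np.linspace(dl[0],dl[1],n+1)[1:];rows=[]
    for i,dp in enumerate(ds):
        h=np.interp(-dp,[-k[0] for k in hk],[k[1] for k in hk]);a=a0+np.radians(h);f=np.array([np.sin(a),np.cos(a)])
        lat=lat0*(1-(i+1)/n);g=np.array([*(card-dp*n8+lat*e-rel*f),.015]);G=goalR(f,tilt)
        dR=(R.inv()*G).as_rotvec();rows.append([[round(float(k),3) for k in R.inv().apply(g-p)/.25],[round(float(k),4) for k in dR/np.pi],.5]);R=G;p=g
        print(round(dp,3),round(h,1),rows[-1])
E
python3 - <<'E'
from h import *
arc([.145,.091],9,.0225,[(.145,23.4),(.12,18),(.10,11),(.08,1.5),(.07,0)],-.003,38)
E
```

```text
0.139 22.1 [[0.019, -0.006, 0.015], [0.0043, -0.0049, -0.0059], 0.5]
0.133 20.8 [[0.018, -0.006, 0.014], [0.0044, 0.0, -0.0057], 0.5]
0.127 19.5 [[0.018, -0.005, 0.014], [0.0044, 0.0, -0.0057], 0.5]
0.121 18.2 [[0.018, -0.005, 0.014], [0.0044, 0.0, -0.0057], 0.5]
0.115 16.2 [[0.018, -0.003, 0.014], [0.0067, -0.0, -0.0086], 0.5]
0.109 14.1 [[0.018, -0.002, 0.014], [0.0072, 0.0, -0.0092], 0.5]
0.103 12.0 [[0.019, -0.001, 0.015], [0.0072, 0.0, -0.0092], 0.5]
0.097 9.6 [[0.019, 0.0, 0.015], [0.0085, -0.0, -0.0108], 0.5]
0.091 6.7 [[0.019, 0.002, 0.015], [0.0097, 0.0, -0.0125], 0.5]
```

```bash
python3 -m creep '[[[0.016,-0.005,0.013],[0.004,-0.002,-0.006],0.5],[[0.018,-0.006,0.014],[0.004,-0.002,-0.006],0.5],[[0.018,-0.005,0.014],[0.004,-0.001,-0.006],0.5],[[0.018,-0.005,0.014],[0.004,0,-0.006],0.5],[[0.018,-0.003,0.014],[0.007,0,-0.009],0.5],[[0.016,-0.002,0.013],[0.007,0,-0.009],0.5]]'
python3 - <<'E'
from h import *
look('top8',robot.read_state()['tool_pos'][:2]+.022*np.array([.4,.91]),160,80)
E
```

```text
clock: 11.1
tool_pos: [0.6355, 0.0529, 0.015]
tool_rot: [-0.177, 0.784, 0.53, 0.271]
wrist_force: [-0.2, -4.8, 1.6]
width: 0.0427
tcp [0.636  0.0533 0.0152] cart [0.6438 0.074 ] R 0.028 224 fwd [0.366 0.931] tilt 37.8 roll 0.009 rel fwd 0.0221 right -0.0003
to card: depth 0.1122 lat(right+) -0.0004 heading off 13.4
```

View pics/top8.png

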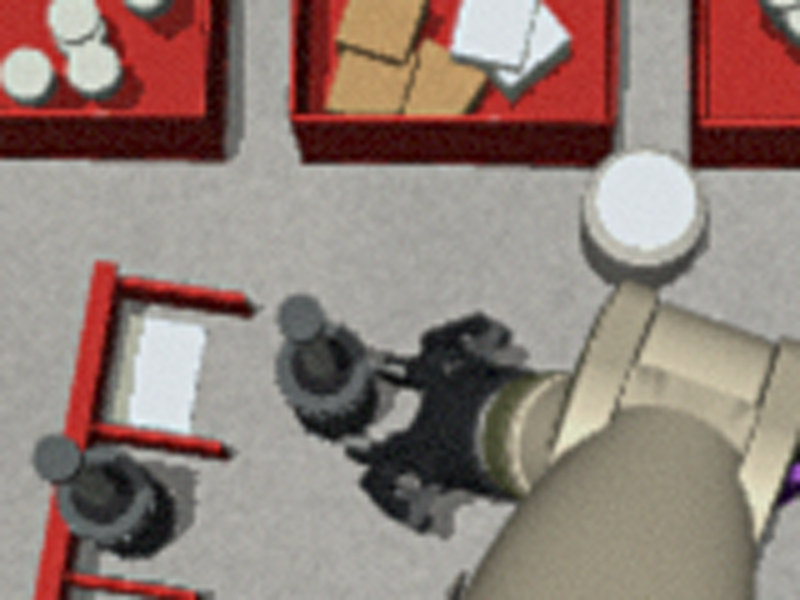

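Run:
```python
from h import *
arc([.112,.080],6,.0223,[(.112,13.4),(.10,8),(.08,0),(.07,0)],-.0004,38)
```

```text
0.107 11.0 [[0.016, -0.002, 0.013], [0.0119, 0.0012, -0.0105], 0.5]
0.101 8.6 [[0.017, -0.0, 0.013], [0.0082, 0.0, -0.0105], 0.5]
0.096 6.4 [[0.017, 0.0, 0.013], [0.0075, -0.0, -0.0096], 0.5]
0.091 4.3 [[0.017, 0.001, 0.013], [0.0073, 0.0, -0.0093], 0.5]
0.085 2.1 [[0.017, 0.002, 0.013], [0.0073, -0.0, -0.0093], 0.5]
0.08 0.0 [[0.017, 0.003, 0.013], [0.0073, 0.0, -0.0093], 0.5]
```

```bash
python3 -m creep '[[[0.016,-0.002,0.013],[0.009,0.001,-0.01],0.5],[[0.017,0,0.013],[0.009,0,-0.01],0.5],[[0.017,0,0.013],[0.008,0,-0.01],0.5],[[0.017,0.001,0.013],[0.008,0,-0.01],0.5],[[0.017,0.002,0.013],[0.007,0,-0.01],0.5],[[0.014,0.003,0.01],[0.007,0,-0.009],0.5]]'
python3 - <<'E'
from h import *
look('top9',robot.read_state()['tool_pos'][:2]+.022*n8,160,80)
p,d=grab('side');save(p,'side9')
E
```

```text
clock: 11.9
tool_pos: [0.6463, 0.0829, 0.015]
tool_rot: [-0.212, 0.712, 0.623, 0.246]
wrist_force: [-0.2, -5.6, 0.7]
width: 0.0427
tcp [0.6466 0.0834 0.0151] cart [0.6496 0.1054] R 0.0281 226 fwd [0.129 0.992] tilt 37.9 roll 0.005 rel fwd 0.0223 right 0.0001
to card: depth 0.0803 lat(right+) 0.0009 heading off -0.7
```

View pics/top9.png

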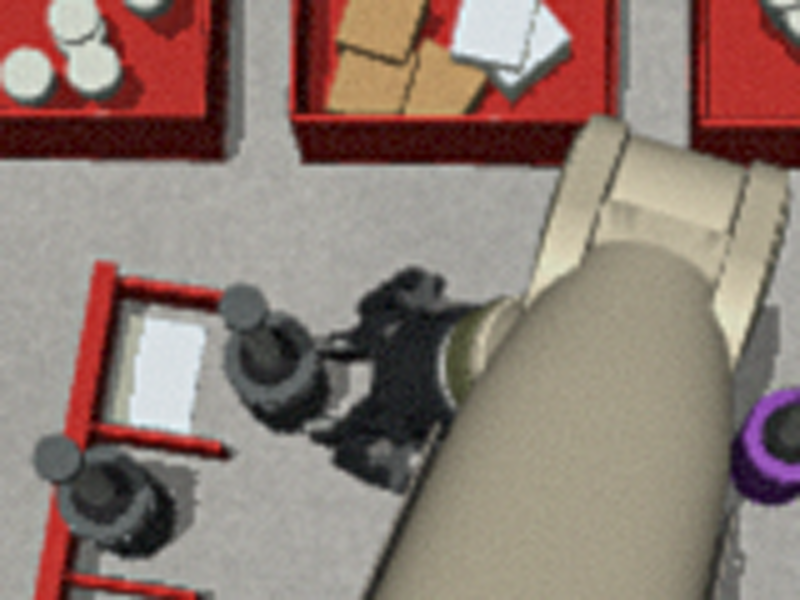

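View pics/side9.png

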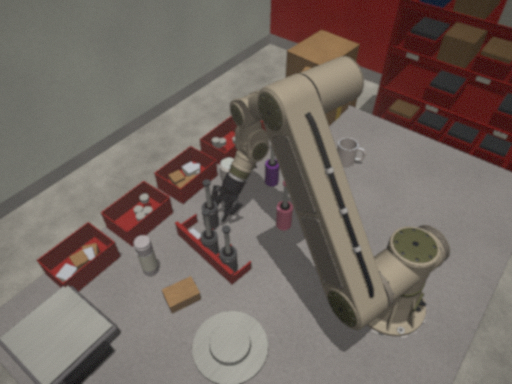

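```bash
python3 -m creep '[[[-0.025,0,-0.02],[0,0,0],0.5],[[-0.025,0,-0.02],[0,0,0],0.5],[[-0.015,0,-0.012],[0,0,0],0.75],[[0,0,0],[0,0,0],0.75],[[0,0,0],[0,0,0],0.75],[[0,0,0],[0,0,0],0.75]]'
python3 - <<'E'
from h import *
look('top10',card-.08*n8,160,80)
E
```

```text
clock: 12.75
tool_pos: [0.6415, 0.0631, 0.0145]
tool_rot: [-0.215, 0.712, 0.622, 0.246]
wrist_force: [-0.6, -0.4, 0.4]
width: 0.0213
tcp [0.6415 0.0631 0.0146] cart [0.6495 0.1057] R 0.0282 231 fwd [0.134 0.991] tilt 38.1 roll 0.001 rel fwd 0.0432 right 0.0022
to card: depth 0.08 lat(right+) 0.0008 heading off -0.4
```

View pics/top10.png

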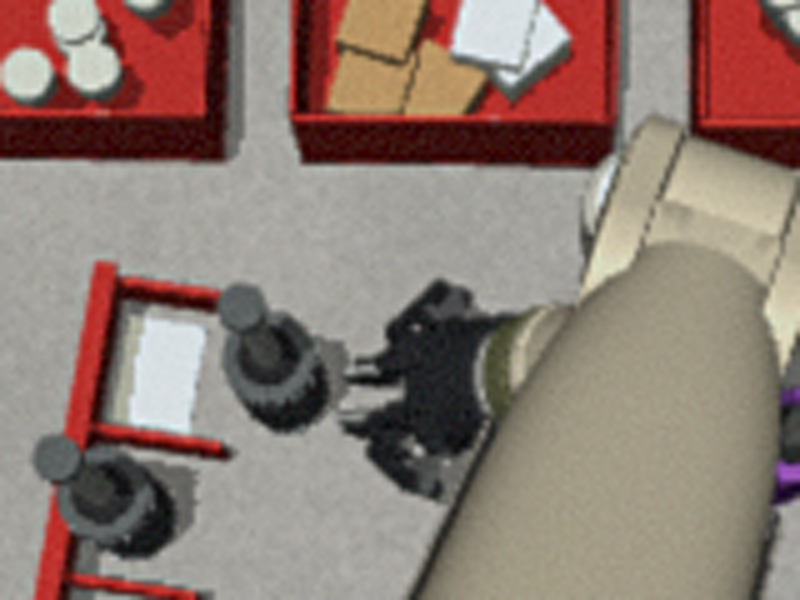

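```bash
python3 -m creep '[[[0.015,0.004,0.012],[0,0,0],0.75],[[0.016,0.004,0.012],[0,0,0],0.75],[[0.016,0,0.012],[0,0,0],0.75],[[0.016,0,0.012],[0,0,0],0.75],[[0.016,0,0.013],[0,0,0],0.75],[[0.016,0,0.013],[0,0,0],0.75],[[0.016,0,0.013],[0,0,0],0.75],[[0.014,0,0.011],[0,0,0],0.75]]'
python3 - <<'E'
from h import *
look('top11',robot.read_state()['tool_pos'][:2]+.03*n8,160,80)
E
```

```text
clock: 13.8
tool_pos: [0.6502, 0.1028, 0.0146]
tool_rot: [-0.213, 0.712, 0.622, 0.246]
wrist_force: [0.0, -3.9, 1.0]
width: 0.0214
tcp [0.6501 0.1034 0.0147] cart [0.655  0.1352] R 0.0285 235 fwd [0.133 0.991] tilt 37.9 roll 0.002 rel fwd 0.0321 right 0.0006
to card: depth 0.05 lat(right+) 0.002 heading off -0.4
```

View pics/top11.png

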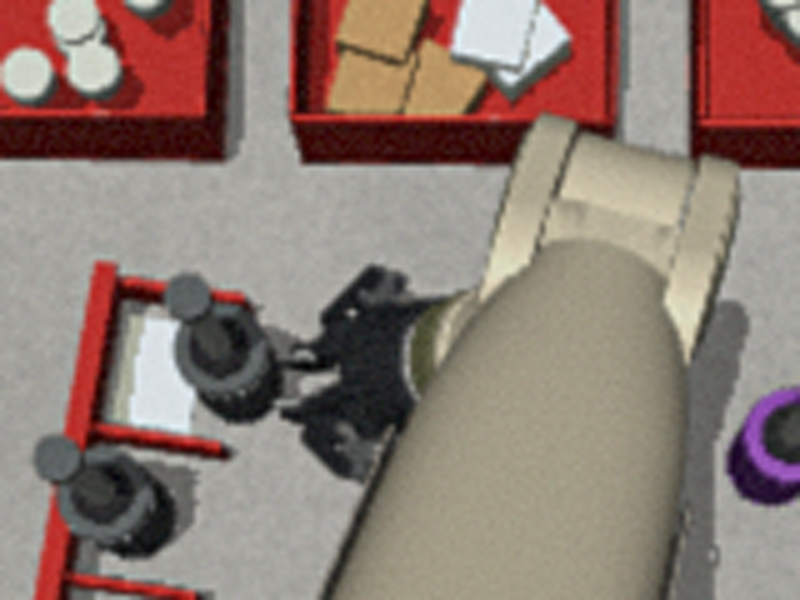

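```bash
python3 -m creep '[[[0.013,-0.001,0.01],[0,0,0],0.75],[[0.014,-0.001,0.011],[0,0,0],0.75],[[0.014,-0.001,0.011],[0,0,0],0.75],[[0.014,0,0.011],[0,0,0],0.75],[[0.014,0,0.011],[0,0,0],0.75],[[0.014,0,0.011],[0,0,0],0.75],[[0.013,0,0.01],[0,0,0],0.75]]'
python3 - <<'E'
from h import *
look('top12',robot.read_state()['tool_pos'][:2]+.03*n8,160,80)
p,d=grab('side');save(cv2.resize(p[160:290,150:290],None,fx=4.5,fy=4.5,interpolation=cv2.INTER_CUBIC),'side12')
E
```

```text
clock: 14.72
tool_pos: [0.6537, 0.1354, 0.0146]
tool_rot: [-0.213, 0.712, 0.622, 0.246]
wrist_force: [-0.2, -4.9, 0.2]
width: 0.0211
tcp [0.6537 0.1359 0.0147] cart [0.6588 0.1673] R 0.0288 233 fwd [0.133 0.991] tilt 37.9 roll 0.003 rel fwd 0.0318 right 0.0009
to card: depth 0.0177 lat(right+) 0.0013 heading off -0.4
```

View pics/top12.png

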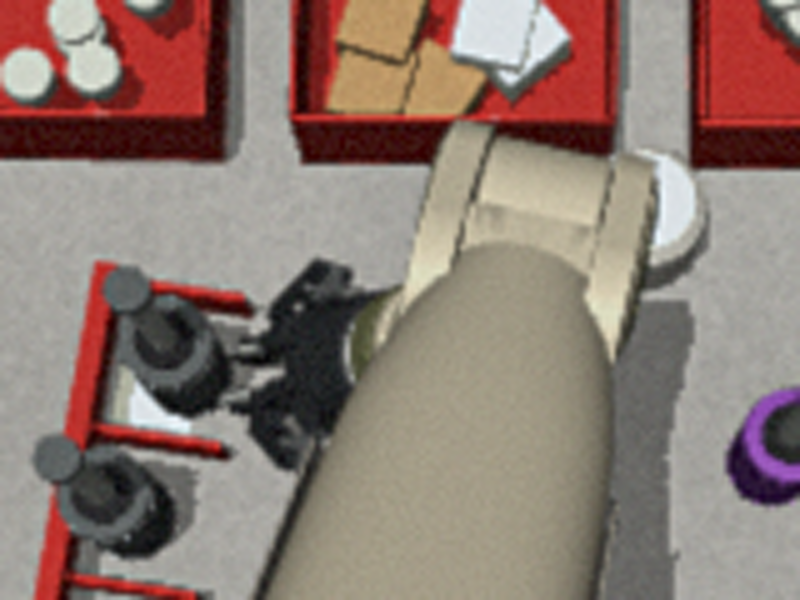

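View pics/side12.png

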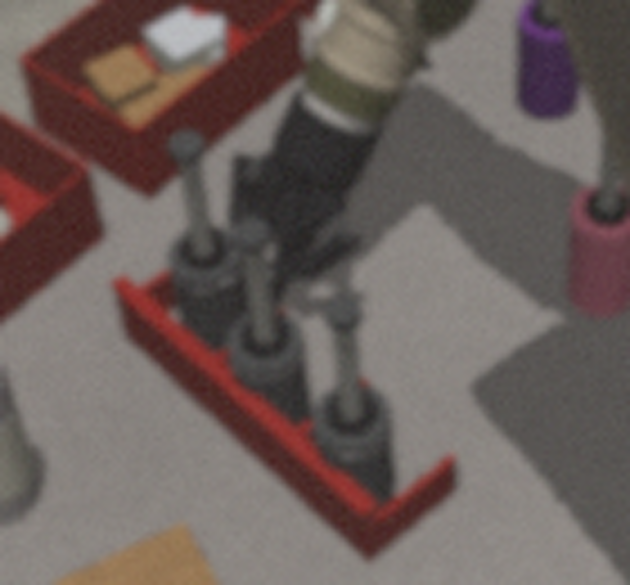

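```bash
python3 -m creep '[[[0.01,-0.001,0.008],[0,0,0],0.75],[[0.011,-0.001,0.008],[0,0,0],0.75],[[0.011,0,0.008],[0,0,0],0.75],[[0.01,0,0.008],[0,0,0],0.75],[[0.006,0,0.005],[0,0,0],0.75]]'
python3 - <<'E'
from h import *
look('top13',robot.read_state()['tool_pos'][:2]+.03*n8,160,80)
E
```

```text
clock: 15.45
tool_pos: [0.6552, 0.1514, 0.0146]
tool_rot: [-0.213, 0.712, 0.622, 0.246]
wrist_force: [-1.0, -5.0, 1.4]
width: 0.0212
tcp [0.6552 0.1517 0.0147] cart [0.6601 0.1835] R 0.029 233 fwd [0.134 0.991] tilt 37.9 roll 0.002 rel fwd 0.0322 right 0.0006
to card: depth 0.0015 lat(right+) 0.0003 heading off -0.4
```

View pics/top13.png

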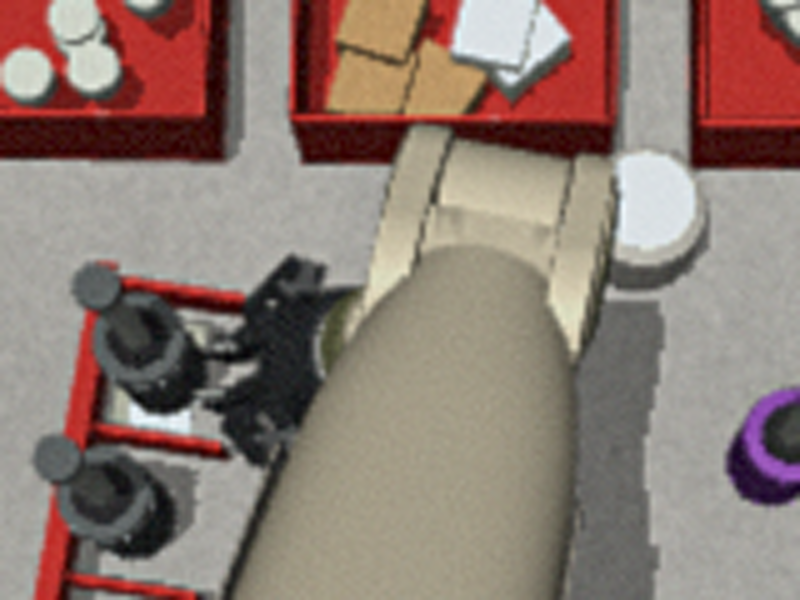

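```bash
python3 -m creep '[[[0.004,0,0.003],[0,0,0],0.75],[[0.004,0,0.003],[0,0,0],0.75],[[0,0,0],[0,0,0],0.75]]';  python3 - <<'E'
from h import *
look('top14',robot.read_state()['tool_pos'][:2]+.03*n8,160,80)
p,d,W=cloud('top')
for c in((.5665,.2),(.4742,.2134)): print(tubetop(W,d,np.array(c))[1])
m=(d>0)&(abs(W[...,2]-.065)<.006)&(cv2.cvtColor(p,cv2.COLOR_RGB2HSV)[...,1]>150);m[:125]=0;m[235:]=0;m[:,:155]=0;m[:,190:]=0
q=W[m][:,:2]; print('wall n range wrt card',np.percentile((q-card)@n8,[1,5,25,50,75,95,99]).round(4))
E
```

```text
clock: 15.88
tool_pos: [0.6555, 0.1543, 0.0146]
tool_rot: [-0.213, 0.712, 0.622, 0.246]
wrist_force: [-0.3, -4.1, 1.4]
width: 0.0212
tcp [0.6555 0.1543 0.0146] cart [0.6606 0.1861] R 0.0288 239 fwd [0.134 0.991] tilt 37.9 roll 0.002 rel fwd 0.0321 right 0.0008
to card: depth -0.0011 lat(right+) 0.0005 heading off -0.4
(0.5666604042053223, 0.20062191784381866)
(0.4739481806755066, 0.21350319683551788)
wall n range wrt card [0.0254 0.026  0.0294 0.0328 0.036  0.0387 0.0395]
```

```bash
python3 -m creep '[[[0.004,0,0.003],[0,0,0],0.75],[[0,0,0],[0,0,0],0.75]]'; python3 -m creep '[[[0.004,0,0.003],[0,0,0],0.75],[[0,0,0],[0,0,0],0.75]]'
python3 - <<'E'
from h import *
look('top15',robot.read_state()['tool_pos'][:2]+.03*n8,160,80)
p,d=grab('side');save(cv2.resize(p[180:260,170:270],None,fx=6,fy=6,interpolation=cv2.INTER_CUBIC),'side15')
E
```

```text
clock: 16.18
tool_pos: [0.6557, 0.1556, 0.0146]
tool_rot: [-0.213, 0.712, 0.622, 0.246]
wrist_force: [-0.4, -2.3, 0.6]
width: 0.0211
clock: 16.42
tool_pos: [0.6558, 0.1569, 0.0147]
tool_rot: [-0.213, 0.712, 0.622, 0.246]
wrist_force: [0.3, -3.7, -0.2]
width: 0.0215
tcp [0.6559 0.1569 0.0147] cart [0.6606 0.1886] R 0.0282 233 fwd [0.134 0.991] tilt 37.9 roll 0.002 rel fwd 0.0321 right 0.0005
to card: depth -0.0037 lat(right+) 0.0001 heading off -0.4
```

View pics/top15.png

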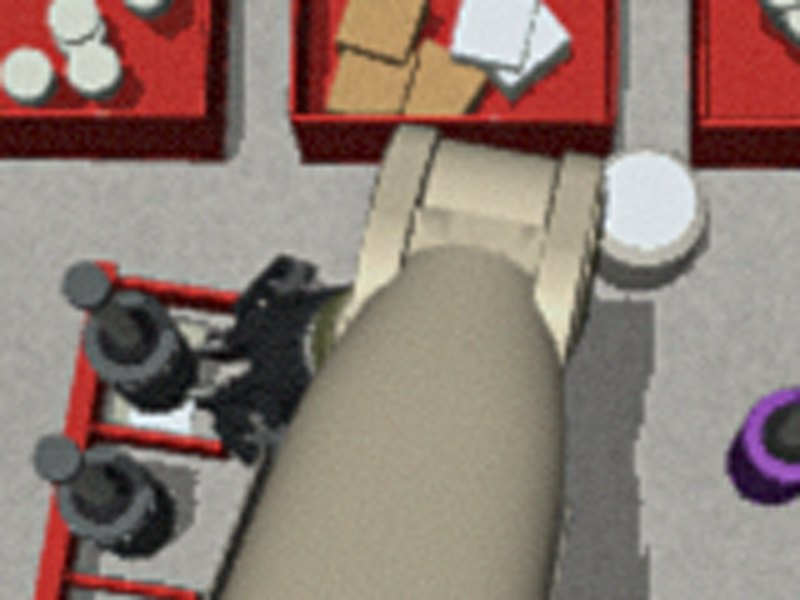

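View pics/side15.png

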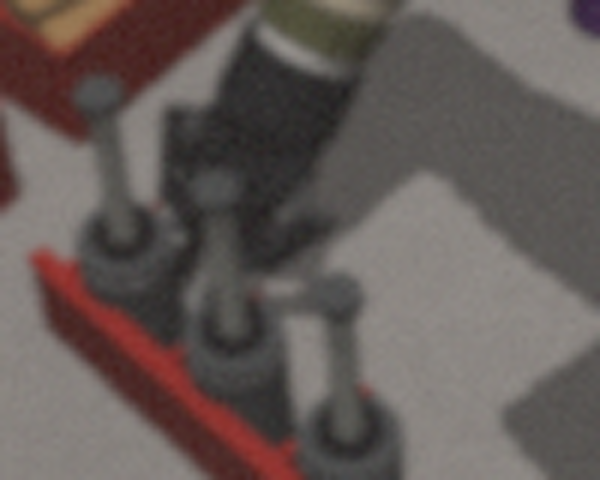

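```bash
python3 -m creep '[[[0.004,0,0.003],[0,0,0],0.75],[[0,0,0],[0,0,0],0.75]]'
```

```text
clock: 16.77
tool_pos: [0.656, 0.1581, 0.0147]
tool_rot: [-0.213, 0.712, 0.622, 0.246]
wrist_force: [-0.5, -4.1, 0.6]
width: 0.0213
```

```bash
python3 -m creep '[[[-0.008,0,-0.006],[0,0,0],0.75],[[-0.02,0,-0.016],[0,0,0],0.75],[[-0.03,0,-0.025],[0,0,0],0.75],[[-0.04,0,-0.032],[0,0,0],0.75],[[-0.04,0,-0.032],[0,0,0],0.75],[[-0.04,0,-0.032],[0,0,0],0.75],[[-0.04,0,-0.032],[0,0,0],0.75],[[-0.02,0,-0.016],[0,0,0],0.75],[[0,0,0],[0,0,0],0.75]]'
python3 - <<'E'
from h import *
look('top16',card+.004*n8,160,80)
p,d=grab('side');save(cv2.resize(p[160:290,150:290],None,fx=4.5,fy=4.5,interpolation=cv2.INTER_CUBIC),'side16')
p,d,W=cloud('top')
for c in((.5665,.2),(.4742,.2134),(.4434,-.0532)): print(tubetop(W,d,np.array(c))[1])
z=cloud('side');print('side',tubetop(z[2],z[1],card)[1])
E
```

```text
clock: 17.9
tool_pos: [0.6446, 0.0779, 0.0157]
tool_rot: [-0.215, 0.712, 0.621, 0.246]
wrist_force: [0.4, 0.2, -0.2]
width: 0.0216
tcp [0.6446 0.0783 0.0157] cart [0.6607 0.1898] R 0.0278 234 fwd [0.135 0.991] tilt 38.1 roll 0.001 rel fwd 0.1127 right 0.0009
to card: depth -0.0048 lat(right+) -0.0 heading off -0.3
(0.5669099688529968, 0.2005033940076828)
(0.47411879897117615, 0.2126259207725525)
(0.0, 0.0)
side (0.6591905951499939, 0.19535519182682037)h.py:22: RuntimeWarning: Mean of empty slice.
  (x,y),R=cv2.minEnclosingCircle(q[:,:2].astype(np.float32)); return q.mean(0),(x,y),R,len(q)
  ret = um.true_divide(
```

View pics/top16.png

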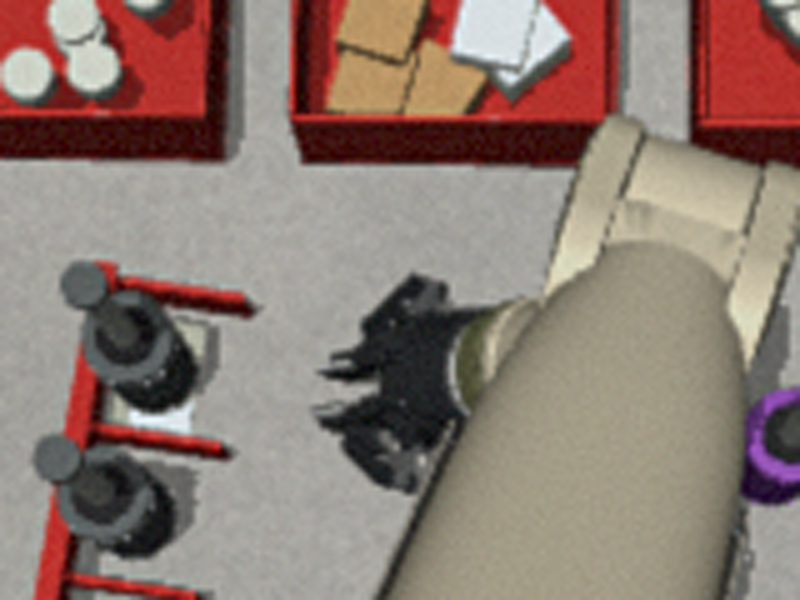

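View pics/side16.png

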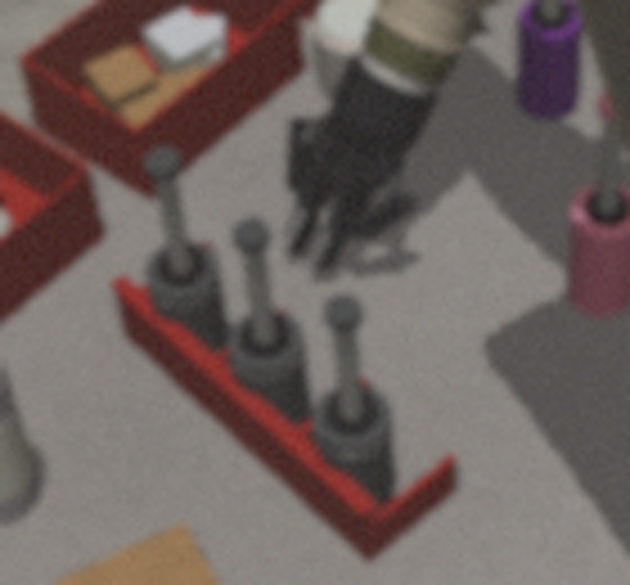

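Run:
```python
from plant import robot
print(robot.finish_job())
```

```text
the job is handed in; nothing more can be done
None
```

I pushed the dark steel cartridge into the empty bay of the red rack until it stood at the back, then backed the gripper off about 80 mm and handed the job in at about 18 s. I slid it with the tips of the half-open, tilted fingers, low on the tube. The fingers never closed on it and stayed clear of the rod.

What my last checks showed:
- **Position:** the top camera puts the cartridge on the bay's centre line and about 5 mm beyond my estimate of the card's centre. That estimate is good to about 3 mm. The last pushes met only about 4 N, with no sign of it pressing on the back wall. The side camera gave a reading about 6 mm deeper, off a partly hidden tube top.
- **Upright:** it stands upright in both pictures.
- **Rest of the scene:** the two cartridges in the rack are within about 1 mm of where they were. The pink and purple look-alikes look unmoved in the pictures, though the arm hid part of the view, so the pink one could not be re-measured. I did not re-measure the other items; the wrist force stayed below about 8 N at every reading.
- **Robot:** the wrist force was zero within noise at the end, so the robot was touching nothing.

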